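# Photograph a bauble with the remote camera

### The job

Pick the glass bauble off its cork ring and set it gently into the empty dimple of the plywood photo tray, and let go of it. Then tilt the stick of the camera remote sideways, most of the way over towards the side where the tray stands (never towards the other side), without tipping it much to front or back, hold it there for at least a second so that the camera turns to the tray, and let it return to the middle. Leave the second bauble and the other things on the bench where they are.

Things in the scene. Friction and masses are not known exactly. Their poses are not given: they have to be found in the camera images.
- bauble_center (a point): Centre of the loose white glass bauble to be moved: a ball of 64 mm diameter, 60 g or so, with a small aluminium cap (18 mm wide; it rises 13 mm above the ball with its loop) on top. At the start it sits cap up on the cork ring, alone, on the other side of the remote from the tray. Its centre is then 45 mm above the bench.
- cork_ring: Fixed cork ring on the bench, 54 mm outside and 40 mm inside diameter, 20 mm high; the bauble starts on it. Origin: centre of its underside.
- tray: Fixed plywood tray block, 200 mm (its x) by 100 mm (its y), 22 mm thick, standing to the left or to the right of the remote. Two round dimples, 40 mm wide and 14 mm deep, 47.5 mm either side of its middle along its x. Origin: centre of its underside.
- pocket (a point): Middle of the mouth of the empty dimple (level with the tray's top, 22 mm above the bench), at x = -47.5 mm of the tray: the dimple nearer the robot. A seated bauble's centre is 24.5 mm above this point. Axes as the tray's.
- sister_center (a point): Centre of the second, identical loose bauble; it sits in the tray's other dimple, 95 mm from the empty one, and stays there.
- console: Fixed camera remote: grey box 150 x 200 x 50 mm on a stand, top face sloping down towards the robot at 25 degrees. Origin: centre of its underside on the bench; x away from the robot, y left, z up (turned a little about z). The black stick stands square to the sloping face: at rest it leans 25 degrees from vertical towards the robot, along (-0.423, 0, 0.906) in this frame.
- guard_bar (a point): Middle of the upper cross bar of the remote's steel guard. The guard lies parallel to the stick at rest, 70 mm from its axis on the side away from the robot: side rails at y = +-105 mm and two cross bars, 122 and 202 mm from the sloping face along the stick, all 10 mm thick. It bars a gripper pointing straight down; come in along the stick, under the bars.
- stick_pivot (a point): Point about which the stick tilts, fixed, in the middle of the sloping face; at (-11, 0, 79) mm in the console's frame. Axes as the console's.
- stick_grip (a point): Middle of the stick's hand grip, 82 mm from the pivot along the stick; moves with the stick. The grip is a black round handle 28 mm in diameter, from 52 to 110 mm along the stick from the pivot; below it are a 14 mm steel rod and a low rubber boot. Its z runs along the stick, outwards; y at rest is the console's y.
- stick_side (a joint): Sideways tilt of the stick in rad: 0 in the middle, + towards the console's +y (left seen from the robot), - towards right; limits +-0.45. Spring centred, 0.5 N m/rad (about 2.5 N at the grip for 0.4 rad). The camera behind the remote pans with it, 1.8 times as far, to the same side.
- stick_fore (a joint): Tilt of the stick up (+, away from the robot) and down (-, towards the robot) the sloping face, rad; 0 in the middle, limits +-0.45, the same spring.
- tin_center (a point): Bystander: stainless steel tin with twist cap, 80 mm diameter, 116 mm high; point at half height.
- mallet: Bystander: wooden mallet lying on the bench, 250 mm long; head a cylinder 60 mm diameter and 120 mm long at the end of its +x. Origin on the bench under the handle, 90 mm from the head's middle.
- tile_offcut: Bystander: grey tile offcut 110 x 80 x 9 mm, flat on the bench near the robot. Origin: centre of its underside.
- scraper: Bystander: yellow plastic scraper lying flat, 185 mm long, 75 mm wide blade towards its +x, 18 mm high. Origin on the bench near its middle.
- mug: Bystander: ceramic mug, 80 mm diameter, 90 mm high. Origin: centre of its underside.
Things that resemble listed ones, but are neither listed nor needed, are in the scene too. What is shaped like the part that bears bauble_center but yellow is not meant. Leave any yellow look-alike of the part that bears sister_center alone.

How it is judged:
On the way, in this order (a step that is already met when the one before it is completed fails the run):
1. the bauble sits in the empty dimple, let go and at rest (horizontal distance between bauble_center and pocket below 0.008 m and z of bauble_center in the frame of tray between 0.04 and 0.053 m and linear speed of bauble below 0.03 m/s and contact force between the fingers and bauble below 0.2 N), for 0.3 s.
2. the stick is held over towards the tray's side (at least 0.28 rad, front-back tilt under 0.2 rad) for a second (((y of tray in the frame of console above 0 m and value of joint stick_side above 0.28 rad) or (y of tray in the frame of console below 0 m and value of joint stick_side below -0.28 rad)) and value of joint stick_fore between -0.2 and 0.2 rad), for 1 s.
At the end, for the whole second after the job is handed in: The bauble rests, let go, in the tray's formerly empty dimple (centre within 8 mm of the dimple's middle sideways, 40 to 53 mm above the tray's underside); the stick is back in the middle (within 0.06 rad both ways); the second bauble still sits in the other dimple (all of step 1 and value of joint stick_side between -0.06 and 0.06 rad and value of joint stick_fore between -0.06 and 0.06 rad and horizontal distance between sister_center and tray below 0.056 m and horizontal distance between sister_center and pocket above 0.085 m); the robot touches nothing.
It fails at once if the bauble is set down or pressed on the tray with more than 15 N (contact force between bauble and tray above 15 N).
It fails at once if the bauble is dropped (falls free faster than 0.4 m/s, about 8 mm) (linear speed of bauble above 0.4 m/s and contact force between the fingers and bauble below 0.05 N).
It fails at once if the stick is tilted more than 0.2 rad away from the tray's side ((y of tray in the frame of console above 0 m and value of joint stick_side below -0.2 rad) or (y of tray in the frame of console below 0 m and value of joint stick_side above 0.2 rad)).
It fails at once if the second bauble is moved more than 10 mm (distance of sister_center from where it was at the start of the episode above 0.01 m).
It fails at once if the tin, mallet, tile, scraper or mug is moved more than 30 mm (distance of any of tin_center, mallet, tile_offcut, scraper, mug from where it was at the start of the episode above 0.03 m).
It also fails if it takes over 69 s, if anything falls off the work surface, if the arm or the gripper's body presses on something with over 40 N, if the wrist force passes 120 N, or if a joint passes its speed limit or range.

### The arm

A 7-joint arm with a two-finger parallel gripper is mounted at the origin on the work surface. World frame = base frame: x ahead of the robot, y to its left, z up, the work surface at z = 0. Lengths are in m, angles in rad, forces in N, time in s.
With the tool pointing down it reaches from about 0.4 to 0.875 m from the base axis. Payload 19.3 kg.
Tool frame: the origin (TCP) lies between the finger pads; the fingertips stand bot.tcp_to_tips ahead of it and the grasp point (between the pads) is the TCP (bot.tcp_to_tips is the distance from the TCP to the fingertips, in m); z points along the fingers, y is the line along which they close (so a half turn about z gives the same grasp; the last joint's range is limited). The gripper opens to 85 mm and grips with 20 to 120 N. Pads are 22 mm wide; open, the fingers measure 114 mm over their backs; the gripper's body (76 mm by 85 mm) begins 54 mm behind the grasp point. The pads swing forward as they close: fully open they stand 13 mm farther back than shut.
Start: joints at [1.141, 0.521, -0.036, 1.599, 0.021, 1.021, -0.113], TCP at [0.22, -0.585, 0.25] pointing down, gripper open.
Joint ranges: [-2.91, 2.91], [-0.3, 2.13], [-1.5, 1.42], [0.17, 2.43], [-1.26, 4.41], [0.16, 1.93], [-2.52, 2.52]. Speed limits (rad/s): [1.89, 1.89, 2.39, 2.39, 3.01, 3.01, 3.01].

### API

Orientations are given as [roll, pitch, yaw] about the fixed x, y, z axes, in that order (R = Rz(yaw) Ry(pitch) Rx(roll)).
In Python, from workcell import telemetry, grab_frame, bot gives the robot as it stands. The module is installed in compiled form; this text tells all that it offers.
- The arm moves only by the shell command python3 -m crank 'ROWS' [FORCE]. ROWS is text: rows parted by semicolons, each of 7 numbers parted by spaces: the finger opening in m, from 0 to 0.0854, then the shift along the tool's x, y, z in m, then the turn, a rotation vector about the tool's x, y, z in degrees. A call has exactly 8 rows; each row shifts and turns the commanded pose from where the row before left it, along the tool's axes as they then stand; what a row does not reach is not made up. A row lasts 1/12 s, in which the tool goes at most 41.7 mm and 7.16 degrees, less where a joint would pass 70% of its speed; a pose out of reach is approached as far as the arm can. A call with a gripper value outside its range is refused whole. The fingers move at their own pace and stop on an object; FORCE is the grip in N (left out, the last holds). Time passes only in rows, so rows that do not move let the fingers close, or fill a call up. It gives the time, the measured TCP pose, the force, the opening and the grip force at its end, in the units of the state.
- telemetry.observe(): the state, without advancing time (a new reading comes with each control period).
- grab_frame(name): name is "scene" or "top"; returns a dict with "pixels" (420x560x3 uint8, red, green, blue), "depth" (420x560 float32, m along the optical axis (not along the pixel's ray), 0 where there is no reading), "vertical_fov" (degrees; the focal length in pixels is half the picture's height over the tangent of half this angle, whatever the lens; pixels are square), "cx", "cy" (the principal point, pixels), "distortion" ([k1, k2, p1, p2, k3] as OpenCV has them; the pictures are not rectified), "R" (3x3) and "t" (3): a world point X has camera coordinates R X + t. Camera axes: x right, y down, z forward; pixel columns grow to the right and rows downward; lengths in m; the calibration is good to about 2 mm. A picture is of the moment at which its call begins.
- bot.job_done(): hands the job in; it is judged then, once.
The state is a dict: "clock": time; "qpos": joint angles; "qd": joint speeds; "joint_efforts": joint torques, N m; "position": TCP position; "tool_rot": TCP orientation; "force": force on the tool from outside, world axes, zero at the start; "moment": the same for the moment, N m; "grip_width": finger opening in m; "finger_force": force on a finger pad.
Only numpy, scipy, OpenCV 4.12 (cv2) and the standard library are available. Lean on these libraries where they do the work, as an engineer would, in place of code of your own. Each camera call takes 0.05 s, during which the arm holds its last target. There are 200 camera calls.

## Working session

There is one attempt and no reset: what is moved stays moved. The work goes in short steps, Python scripts to look and compute and a shell command to move; the robot and the scene stay as the last step left them, time stands still between calls to the robot, and variables do not carry over. Pictures are saved under pics/ and viewed, at most 10 in all, crops included, and the job is handed in when it is done.

```bash
mkdir -p pics; cat > h.py <<'E'
import numpy as np,cv2
from workcell import telemetry,grab_frame,bot
from scipy.spatial.transform import Rotation as Ro
def K(f):
    h=f["pixels"].shape[0];F=h/2/np.tan(np.radians(f["vertical_fov"])/2)
    return np.array([[F,0,f["cx"]],[0,F,f["cy"]],[0,0,1]])
def cloud(f):
    h,w=f["depth"].shape;u,v=np.meshgrid(np.arange(w),np.arange(h))
    p=cv2.undistortPoints(np.stack([u,v],-1).reshape(-1,1,2).astype(float),K(f),np.array(f["distortion"])).reshape(h,w,2)
    c=np.dstack([p,np.ones((h,w))])*f["depth"][...,None]
    return (c-np.array(f["t"]))@np.array(f["R"])
def save(f,n): cv2.imwrite(n,f["pixels"][...,::-1])
E
python3 - <<'E'
from h import *
import pickle
for n in("scene","top"):
    f=grab_frame(n);save(f,f"pics/{n}0.png");pickle.dump(f,open(n+".pkl","wb"))
    print(n,-np.array(f["R"]).T@f["t"],f["vertical_fov"],f["distortion"],np.array(f["R"])[2])
print(telemetry.observe(),bot.tcp_to_tips)
E
```

```text
scene [1.15253378 0.30809241 1.03393471] 48.55039649985373 [-0.08911778  0.          0.          0.          0.        ] [-0.53676263 -0.30797153 -0.78551857]
top [ 0.47369503 -0.0188232   1.59588172] 45.37239285092757 [-0.09033376  0.          0.          0.          0.        ] [ 0.07018265 -0.00515815 -0.99752082]
{'clock': 0.1, 'qpos': array([ 1.14077638,  0.52195574, -0.03632183,  1.59990632,  0.02118463,
        1.02109058, -0.11279038]), 'qd': array([-0.00093035, -0.00151674,  0.00068159, -0.00152478,  0.00025051,
       -0.00122844,  0.0003345 ]), 'joint_efforts': array([ 6.09753071e-03, -9.28488994e+01,  1.98519856e+00, -3.70536375e+01,
        1.82561675e-02,  5.23694107e-03, -3.97316603e-05]), 'position': array([ 0.21994725, -0.58474328,  0.2497985 ]), 'tool_rot': array([-3.14061858e+00,  5.62861238e-05,  3.59804903e-01]), 'force': array([-0.15113426,  0.70119216,  0.53205152]), 'moment': array([ 0.00904199, -0.00136415,  0.05064501]), 'finger_force': 0.0, 'grip_width': 0.08536548077852202} 0.019
```

View pics/scene0.png

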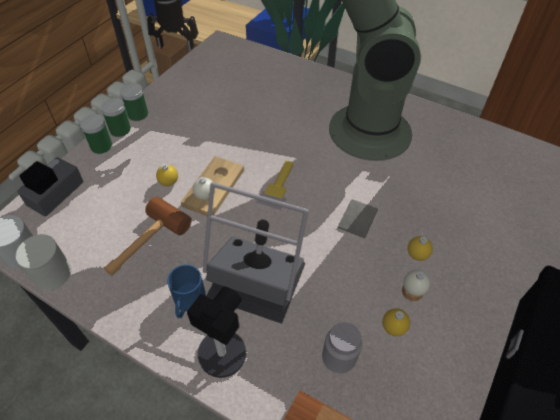

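View pics/top0.png

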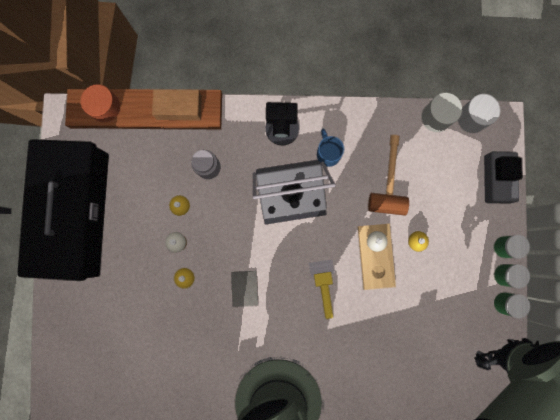

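The top view has world x pointing up and −y to the right. The loose bauble is at (176,242) between two yellow ones. The tray is on the right, with the sister at (377,242) and the empty dimple at (378,270). The stick is at about (292,195).

```bash
python3 - <<'E'
from h import *
import pickle
from scipy.optimize import least_squares
fs={n:pickle.load(open(n+".pkl","rb")) for n in("top","scene")}
def sph(n,P,m):
    Q=P[m]
    s=least_squares(lambda c:np.linalg.norm(Q-c,axis=1)-.032,Q.mean(0)-[0,0,.02],loss="soft_l1",f_scale=.002)
    print(n,m.sum(),s.x.round(4),"rms",np.sqrt(np.mean(s.fun**2)).round(4))
for n,f in fs.items():
    P=cloud(f);px=f["pixels"];hsv=cv2.cvtColor(px,cv2.COLOR_RGB2HSV);z=P[...,2]
    u,v=np.meshgrid(np.arange(560),np.arange(420))
    B,S=((176,242),(377,242)) if n=="top" else ((417,285),(203,189))
    for nm,c,lo in(("bauble",B,.03),("sister",S,.035)):
        sph(n+nm,P,((u-c[0])**2+(v-c[1])**2<(11 if n=="top" else 13)**2)&(z>lo)&(z<.095)&(hsv[...,1]<90))
    # tray
    tc=(378,256) if n=="top" else (213,185)
    m=(abs(u-tc[0])<45)&(abs(v-tc[1])<50)&(z>.016)&(z<.028)&(hsv[...,1]>50)&(hsv[...,0]<25)
    k,l,st,ce=cv2.connectedComponentsWithStats(m.astype(np.uint8));i=1+np.argmax(st[1:,4]);Q=P[l==i]
    r=cv2.minAreaRect(Q[:,:2].astype(np.float32)*1000);print(n,"tray",r,"z",np.median(Q[:,2]))
    # bench height
    b=(abs(z)<.015);print(n,"bench",np.median(z[b]))
    # console sloping face
    cc=(292,195) if n=="top" else (255,262)
    C=(abs(u-cc[0])<60)&(abs(v-cc[1])<60)&(z>.03)&(z<.125)&(hsv[...,1]<70)&(P[...,1]<.15)
    m=C&(px.max(2)<60)|((abs(u-cc[0])<60)&(abs(v-cc[1])<60)&(z>.12)&(z<.2)&(px.max(2)<60))
    for lo in np.arange(.09,.2,.01):
        q=P[m&(z>=lo)&(z<lo+.01)]
        if len(q)>2: print(n,"dark",lo.round(2),len(q),np.median(q,0).round(4))
f=fs["top"];big=cv2.resize(f["pixels"][130:310,230:430],None,fx=4,fy=4*.83,interpolation=cv2.INTER_CUBIC)
cv2.imwrite("pics/crop.png",cv2.resize(f["pixels"][150:300,230:430],None,fx=4,fy=4,interpolation=cv2.INTER_CUBIC)[...,::-1])
E
```

```text
topbauble 331 [0.4951 0.3264 0.0452] rms 0.0036
topsister 312 [ 0.5091 -0.2991  0.046 ] rms 0.0038
top tray ((461.1860656738281, -303.0536804199219), (200.43218994140625, 101.94536590576172), 5.69209623336792) z 0.021518072576517645
top bench -0.00019670879908879728
top dark 0.09 120 [ 0.7128 -0.0233  0.0951]
top dark 0.1 55 [ 0.7152 -0.0303  0.103 ]
top dark 0.13 7 [ 0.6367 -0.0333  0.1365]
top dark 0.14 14 [ 0.633  -0.0347  0.1444]
top dark 0.15 7 [ 0.6318 -0.0361  0.1548]
top dark 0.16 13 [ 0.6249 -0.0417  0.1662]
top dark 0.17 52 [ 0.6096 -0.039   0.1767]
top dark 0.18 18 [ 0.6148 -0.0402  0.181 ]
scenebauble 459 [0.4967 0.3248 0.0451] rms 0.0029
scenesister 326 [ 0.5099 -0.2977  0.0469] rms 0.0033
scene tray ((414.25091552734375, -308.39898681640625), (102.34228515625, 101.83128356933594), 7.350612163543701) z 0.021423972598312156
scene bench -0.0008439477711481558
scene dark 0.09 244 [ 0.6722 -0.0344  0.0944]
scene dark 0.1 63 [ 0.6569 -0.034   0.1021]
scene dark 0.12 3 [ 0.6361 -0.0279  0.128 ]
scene dark 0.13 33 [ 0.639  -0.0308  0.1364]
scene dark 0.14 42 [ 0.6371 -0.0326  0.1457]
scene dark 0.15 19 [ 0.634  -0.0338  0.1528]
scene dark 0.16 15 [ 0.6218 -0.0288  0.168 ]
scene dark 0.17 77 [ 0.6187 -0.0354  0.1772]
scene dark 0.18 32 [0.8167 0.0267 0.1859]
scene dark 0.19 84 [0.8239 0.0236 0.1966]
```

View pics/crop.png

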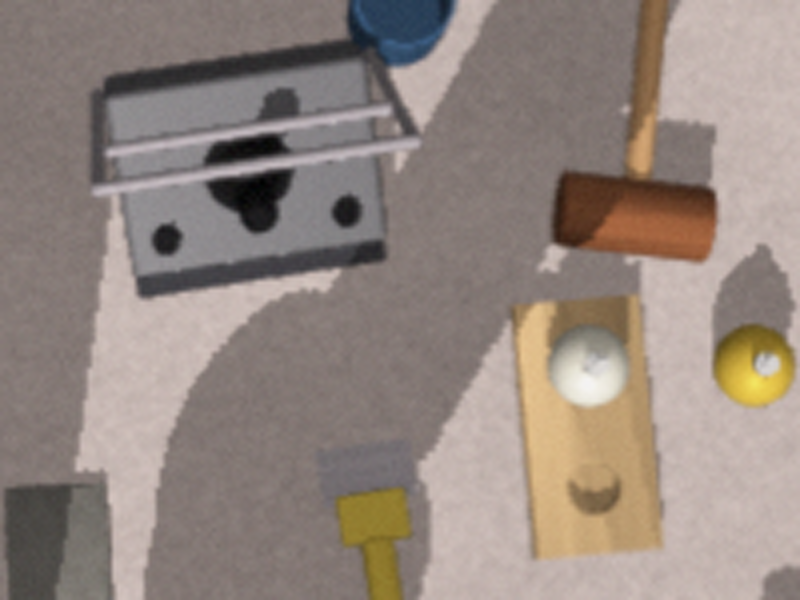

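The crop shows the tray square-on with the empty dimple at crop (595,488), and the console turned about 8° with its stick top at (260,215). The measurements agree with the given sizes and heights, so I'll start moving.

```bash
cat >> h.py <<'E'
def to(p,yaw=None,R=None):
    s=telemetry.observe();C=Ro.from_euler("xyz",s["tool_rot"])
    T=R if R is not None else Ro.from_euler("xyz",[np.pi,0,yaw])
    print("t",round(s["clock"],2),"pos",s["position"].round(4),"rpy",s["tool_rot"].round(3),"F",s["force"].round(1),"w",round(s["grip_width"],4),"ff",round(s["finger_force"],1))
    d=np.array(p)-s["position"]
    print("rotvec deg",np.degrees((C.inv()*T).as_rotvec()).round(2),"shift mm now",(C.inv().apply(d)*1e3).round(1),"after turn",(T.inv().apply(d)*1e3).round(1))
E
python3 -m crank '.0854 0 0 0 0 0 5;.0854 0 0 0 0 0 5;.0854 0 0 0 0 0 5;.0854 .025 -.02 0 0 0 0;.0854 .03 -.025 0 0 0 0;.0854 .03 -.025 0 0 0 0;.0854 .03 -.025 0 0 0 0;.0854 .03 -.025 0 0 0 0' 40
python3 -m crank '.0854 .03 -.025 0 0 0 0;.0854 .03 -.025 0 0 0 0;.0854 .02 -.03 0 0 0 0;.0854 .015 -.035 0 0 0 0;.0854 .01 -.035 0 0 0 0;.0854 .01 -.035 0 0 0 0;.0854 .01 -.035 0 0 0 0;.0854 .01 -.035 0 0 0 0'
python3 - <<'E'
from h import *
import pickle
to([.496,.3256,.15],.099); print(telemetry.observe()["qpos"].round(2))
f=pickle.load(open("top.pkl","rb"));P=cloud(f);u,v=np.meshgrid(np.arange(560),np.arange(420))
px=f["pixels"].astype(int)
m=(u>252)&(u<330)&(v>155)&(v<226)&(P[...,2]>.035)&(P[...,2]<.13)&(px.max(2)>60)
Q=P[m]
for it in range(6):
    A=np.c_[Q[:,:2],np.ones(len(Q))];a,b,c=np.linalg.lstsq(A,Q[:,2],rcond=None)[0]
    r=Q[:,2]-A@[a,b,c];Q=Q[abs(r)<max(.004,.02-.004*it)]
print("face",len(Q),"slope deg",np.degrees(np.arctan(np.hypot(a,b))),"yaw",np.degrees(np.arctan2(b,a)))
yaw=np.arctan2(b,a)
g=(u>252)&(u<330)&(v>150)&(v<228)&(abs(P[...,2]-(a*P[...,0]+b*P[...,1]+c))<.006)
k,l,st,ce=cv2.connectedComponentsWithStats(cv2.morphologyEx(g.astype(np.uint8),cv2.MORPH_OPEN,np.ones((3,3))));i=1+np.argmax(st[1:,4])
r=cv2.minAreaRect((P[l==i][:,:2]*1e3).astype(np.float32));print(r)
h=P[l==i];print("face z range",np.percentile(h[:,2],[1,99]))
m=(u>252)&(u<340)&(v>150)&(v<228)&(P[...,2]>.24)&(P[...,2]<.30);q=P[m];print("upper bar",len(q),q.mean(0));vx=np.linalg.svd(q-q.mean(0))[2][0];print("dir",vx,"ext",np.ptp(q@vx), ((q@vx).max()+(q@vx).min())/2-q.mean(0)@vx)
E
```

```text
clock: 0.77
position: [0.3534, -0.4498, 0.2501]
tool_rot: [-3.141, 0.0, 0.098]
force: [0.2, -0.5, -0.0]
grip_width: 0.0855
finger_force: 0.0
clock: 1.43
position: [0.4618, -0.1826, 0.2502]
tool_rot: [-3.142, 0.0, 0.098]
force: [1.4, -0.2, 0.3]
grip_width: 0.0855
finger_force: 0.0
t 1.43 pos [ 0.4618 -0.1826  0.2502] rpy [-3.142  0.     0.098] F [ 1.4 -0.2  0.3] w 0.0855 ff 0.0
rotvec deg [-0.01  0.02 -0.06] shift mm now [  83.7 -502.4  100.2] after turn [  84.2 -502.4  100.2]
[ 0.34  0.32 -0.1   1.93  0.04  0.9  -1.26]
face 1593 slope deg 24.639560129610857 yaw 10.11603985803507
((618.614013671875, -38.857505798339844), (62.38859176635742, 198.99380493164062), 10.12332820892334)
face z range [0.0455498  0.07949544]
upper bar 353 [ 0.63254271 -0.03578074  0.29055423]
dir [-1.70341167e-01  9.85384843e-01 -7.73154202e-04] ext 0.217117582991469 -0.0005638968607262762
```

```bash

python3 -m crank '.0854 .006 -.036 0 0 0 0;.0854 .006 -.036 0 0 0 0;.0854 .006 -.036 0 0 0 0;.0854 .006 -.036 0 0 0 0;.0854 .006 -.036 0 0 0 0;.0854 .006 -.036 0 0 0 0;.0854 .006 -.036 0 0 0 0;.0854 .006 -.036 0 0 0 0'
python3 -m crank '.0854 .006 -.036 0 0 0 0;.0854 .006 -.036 0 0 0 0;.0854 .006 -.036 0 0 0 0;.0854 .006 -.036 0 0 0 0;.0854 .006 -.036 0 0 0 0;.0854 .006 -.034 0 0 0 0;.0854 0 0 0 0 0 0;.0854 0 0 0 0 0 0' >/dev/null
python3 -c "
from h import *
to([.496,.3256,.045],.099)"
```

```text
clock: 2.1
position: [0.4813, 0.1087, 0.2503]
tool_rot: [3.142, 0.0, 0.098]
force: [1.1, -0.2, 0.4]
grip_width: 0.0853
finger_force: 0.0
t 2.77 pos [0.4957 0.3252 0.2496] rpy [-3.142e+00  1.000e-03  1.010e-01] F [-0.1 -1.2  0.7] w 0.0856 ff 0.0
rotvec deg [-0.    0.07  0.11] shift mm now [  0.6  -0.4 204.6] after turn [  0.3  -0.4 204.6]
```

```bash

python3 -m crank '.0854 0 0 .03 0 0 0;.0854 0 0 .03 0 0 0;.0854 0 0 .03 0 0 0;.0854 0 0 .03 0 0 0;.0854 0 0 .025 0 0 0;.0854 0 0 .02 0 0 0;.0854 0 0 .015 0 0 0;.0854 0 0 .01 0 0 0' 25
python3 -m crank '.0854 0 0 .008 0 0 0;.0854 0 0 .0085 0 0 0;.08 0 0 0 0 0 0;.075 0 0 0 0 0 0;.07 0 0 0 0 0 0;.067 0 0 0 0 0 0;.064 0 0 0 0 0 0;.061 0 0 0 0 0 0' 25
python3 -m crank '.055 0 0 0 0 0 0;.05 0 0 0 0 0 0;.05 0 0 0 0 0 0;.05 0 0 0 0 0 0;.05 0 0 0 0 0 0;.05 0 0 0 0 0 0;.05 0 0 0 0 0 0;.05 0 0 0 0 0 0' 25
```

```text
clock: 3.43
position: [0.4962, 0.3218, 0.0586]
tool_rot: [3.14, 0.002, 0.097]
force: [0.2, 0.4, 1.1]
grip_width: 0.0858
finger_force: 0.0
clock: 4.1
position: [0.497, 0.3253, 0.0451]
tool_rot: [-3.139, -0.002, 0.099]
force: [-1.7, 6.1, 7.3]
grip_width: 0.0627
finger_force: 25.4
clock: 4.77
position: [0.497, 0.3253, 0.0451]
tool_rot: [-3.139, -0.002, 0.099]
force: [-0.9, 5.7, 7.2]
grip_width: 0.0625
finger_force: 25.4
```

```bash

python3 -m crank '.05 0 0 -.004 0 0 0;.05 0 0 -.008 0 0 0;.05 0 0 -.015 0 0 0;.05 0 0 -.02 0 0 0;.05 0 0 -.025 0 0 0;.05 0 0 -.025 0 0 0;.05 0 0 -.015 0 0 0;.05 0 0 -.005 0 0 0'
python3 - <<'E'
from h import *
f=grab_frame("scene");save(f,"pics/s1.png")
cv2.imwrite("pics/s1c.png",cv2.resize(f["pixels"][150:350,330:530],None,fx=2.5,fy=2.5)[...,::-1])
to([.4142,-.3078,.16],.099)
E
```

```text
clock: 5.43
position: [0.4974, 0.3237, 0.1641]
tool_rot: [-3.14, -0.003, 0.097]
force: [0.7, 0.2, -1.3]
grip_width: 0.0626
finger_force: 27.7
t 5.48 pos [0.4973 0.3236 0.1635] rpy [-3.14e+00 -3.00e-03  9.70e-02] F [ 1.5  0.4 -0.4] w 0.0628 ff 27.7
rotvec deg [-0.08 -0.17 -0.09] shift mm now [-144.2  620.3    2.2] after turn [-145.1  620.1    3.5]
```

View pics/s1c.png

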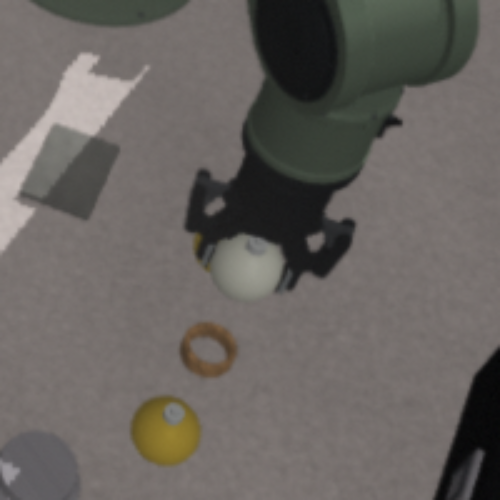

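The bauble is held cap up between the pads, at crop (248,268), and the ring is empty. I'll carry it over to the tray.

```bash

python3 -m crank '.05 -.002 .01 -.01 0 0 0;.05 -.005 .02 -.01 0 0 0;.05 -.007 .03 0 0 0 0;.05 -.007 .03 0 0 0 0;.05 -.007 .03 0 0 0 0;.05 -.007 .03 0 0 0 0;.05 -.007 .03 0 0 0 0;.05 -.007 .03 0 0 0 0'
python3 -m crank '.05 -.007 .03 0 0 0 0;.05 -.007 .03 0 0 0 0;.05 -.007 .03 0 0 0 0;.05 -.007 .03 0 0 0 0;.05 -.007 .03 0 0 0 0;.05 -.007 .03 0 0 0 0;.05 -.007 .03 0 0 0 0;.05 -.007 .03 0 0 0 0'
python3 -m crank '.05 -.007 .03 0 0 0 0;.05 -.007 .03 0 0 0 0;.05 -.007 .03 0 0 0 0;.05 -.007 .03 0 0 0 0;.05 -.007 .02 0 0 0 0;.05 -.004 .01 0 0 0 0;.05 0 0 0 0 0 0;.05 0 0 0 0 0 0'
python3 - <<'E'
from h import *
to([.4142,-.3078,.08],.099)
f=grab_frame("scene");save(f,"pics/s2.png");cv2.imwrite("pics/s2c.png",cv2.resize(f["pixels"][80:260,120:320],None,fx=3,fy=3)[...,::-1])
E
```

```text
clock: 6.15
position: [0.4671, 0.1073, 0.1803]
tool_rot: [3.141, 0.002, 0.098]
force: [1.9, -0.3, -1.0]
grip_width: 0.0627
finger_force: 27.8
clock: 6.82
position: [0.4345, -0.1365, 0.1804]
tool_rot: [-3.141, 0.001, 0.098]
force: [1.3, 0.1, -0.5]
grip_width: 0.0626
finger_force: 27.8
clock: 7.48
position: [0.4113, -0.2873, 0.1804]
tool_rot: [-3.141, 0.001, 0.097]
force: [-0.2, 0.2, -2.2]
grip_width: 0.0625
finger_force: 27.8
t 7.48 pos [ 0.4113 -0.2873  0.1804] rpy [-3.141e+00  1.000e-03  9.700e-02] F [-0.2  0.2 -2.2] w 0.0625 ff 27.8
rotvec deg [-0.05  0.05 -0.1 ] shift mm now [  1.   20.7 100.4] after turn [  0.9  20.6 100.4]
```

View pics/s2c.png

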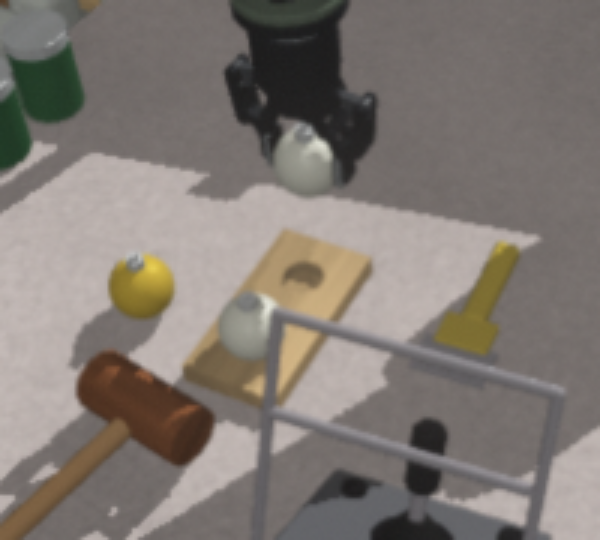

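The bauble hangs just short of the dimple, which is at crop (303,275). I'll fit the held ball's centre to get its offset from the TCP.

```bash
python3 - <<'E'
from h import *
from scipy.optimize import least_squares
f=grab_frame("scene");P=cloud(f);hsv=cv2.cvtColor(f["pixels"],cv2.COLOR_RGB2HSV);s=telemetry.observe()
u,v=np.meshgrid(np.arange(560),np.arange(420));c=(222,133)
m=((u-c[0])**2+(v-c[1])**2<13**2)&(hsv[...,2]>110)&(hsv[...,1]<90)&(np.linalg.norm(P-s["position"],axis=2)<.05)
Q=P[m];r=least_squares(lambda c:np.linalg.norm(Q-c,axis=1)-.032,Q.mean(0)-[.01,0,.02],loss="soft_l1",f_scale=.002)
print(len(Q),r.x.round(4),"minus tcp",(r.x-s["position"]).round(4),np.sqrt(np.mean(r.fun**2)))
m=((u-222)**2/17**2+(v-171)**2/14**2<1)&(P[...,2]<.0165)&(P[...,2]>.002);Q=P[m];print("dimple pts",len(Q),Q.mean(0))
to([.4142,-.3078,.08],.099)
E
```

```text
361 [ 0.4129 -0.286   0.1793] minus tcp [ 0.0008  0.0005 -0.0014] 0.0029447919033934148
dimple pts 112 [ 0.40997757 -0.30950318  0.00935536]
t 7.58 pos [ 0.412  -0.2865  0.1807] rpy [-3.141  0.     0.099] F [-0.5 -0.6 -0.1] w 0.0624 ff 27.8
rotvec deg [-0.04  0.01  0.02] shift mm now [1.000e-01 2.150e+01 1.006e+02] after turn [1.000e-01 2.140e+01 1.007e+02]
```

```bash

python3 -m crank '.05 0 .01 .01 0 0 0;.05 0 .0115 .015 0 0 0;.05 0 0 .02 0 0 0;.05 0 0 .02 0 0 0;.05 0 0 .02 0 0 0;.05 0 0 .015 0 0 0;.05 0 0 .01 0 0 0;.05 0 0 .005 0 0 0'
python3 -m crank '.05 0 0 .003 0 0 0;.05 0 0 0 0 0 0;.05 0 0 0 0 0 0;.05 0 0 0 0 0 0;.05 0 0 0 0 0 0;.05 0 0 0 0 0 0;.05 0 0 0 0 0 0;.05 0 0 0 0 0 0'
python3 -c "
from h import *
to([.4142,-.3078,.0475],.099)"
```

```text
clock: 8.25
position: [0.4137, -0.3086, 0.0642]
tool_rot: [-3.14, 0.001, 0.099]
force: [-0.2, -0.0, -0.9]
grip_width: 0.0627
finger_force: 27.8
clock: 8.92
position: [0.414, -0.3093, 0.063]
tool_rot: [3.141, -0.0, 0.098]
force: [-0.9, -1.1, -0.4]
grip_width: 0.0624
finger_force: 27.8
t 8.92 pos [ 0.414  -0.3093  0.063 ] rpy [ 3.141 -0.     0.098] F [-0.9 -1.1 -0.4] w 0.0624 ff 27.8
rotvec deg [ 0.01 -0.01 -0.06] shift mm now [ 0.3 -1.4 15.5] after turn [ 0.3 -1.4 15.5]
```

```bash

python3 -m crank '.05 0 -.001 .003 0 0 0;.05 0 0 .003 0 0 0;.05 0 0 .002 0 0 0;.05 0 0 .002 0 0 0;.05 0 0 .001 0 0 0;.05 0 0 .001 0 0 0;.05 0 0 0 0 0 0;.05 0 0 0 0 0 0'
python3 -m crank '.05 0 0 .0005 0 0 0;.05 0 0 .0005 0 0 0;.05 0 0 .0005 0 0 0;.05 0 0 .0005 0 0 0;.05 0 0 0 0 0 0;.05 0 0 0 0 0 0;.05 0 0 0 0 0 0;.05 0 0 0 0 0 0'
```

```text
clock: 9.58
position: [0.4139, -0.3082, 0.0508]
tool_rot: [-3.142, 0.0, 0.098]
force: [-0.8, 0.6, -2.0]
grip_width: 0.0627
finger_force: 27.8
clock: 10.25
position: [0.4139, -0.3082, 0.0488]
tool_rot: [3.142, -0.0, 0.098]
force: [-0.4, 0.1, -1.2]
grip_width: 0.0628
finger_force: 27.8
```

```bash

python3 -m crank '.05 0 0 .0003 0 0 0;.05 0 0 .0003 0 0 0;.05 0 0 .0004 0 0 0;.05 0 0 0 0 0 0;.05 0 0 0 0 0 0;.05 0 0 0 0 0 0;.05 0 0 0 0 0 0;.05 0 0 0 0 0 0'
python3 -m crank '.05 0 0 .0002 0 0 0;.05 0 0 .0003 0 0 0;.05 0 0 .0002 0 0 0;.05 0 0 0 0 0 0;.05 0 0 0 0 0 0;.05 0 0 0 0 0 0;.05 0 0 0 0 0 0;.05 0 0 0 0 0 0'
```

```text
clock: 10.92
position: [0.4141, -0.3082, 0.0479]
tool_rot: [3.141, -0.0, 0.098]
force: [1.7, 0.4, 4.1]
grip_width: 0.0628
finger_force: 28.1
clock: 11.58
position: [0.4144, -0.3082, 0.0474]
tool_rot: [3.141, -0.001, 0.098]
force: [2.4, 0.9, 9.2]
grip_width: 0.0626
finger_force: 28.6
```

```bash

python3 -m crank '.05 0 0 -.0003 0 0 0;.05 0 0 -.0003 0 0 0;.05 0 0 0 0 0 0;.064 0 0 0 0 0 0;.066 0 0 0 0 0 0;.068 0 0 0 0 0 0;.072 0 0 0 0 0 0;.076 0 0 0 0 0 0'
python3 -m crank '.08 0 0 0 0 0 0;.0854 0 0 0 0 0 0;.0854 0 0 0 0 0 0;.0854 0 0 -.005 0 0 0;.0854 0 0 -.01 0 0 0;.0854 0 0 -.02 0 0 0;.0854 0 0 -.02 0 0 0;.0854 0 0 -.02 0 0 0'
python3 -m crank '.0854 0 0 -.03 0 0 0;.0854 0 0 -.03 0 0 0;.0854 0 0 -.03 0 0 0;.0854 0 0 -.03 0 0 0;.0854 0 0 -.02 0 0 0;.0854 0 0 -.01 0 0 0;.0854 0 0 0 0 0 0;.0854 0 0 0 0 0 0'
python3 - <<'E'
from h import *
from scipy.optimize import least_squares
f=grab_frame("scene");save(f,"pics/s3.png");P=cloud(f);hsv=cv2.cvtColor(f["pixels"],cv2.COLOR_RGB2HSV)
m=(np.hypot(P[...,0]-.414,P[...,1]+.308)<.04)&(P[...,2]>.035)&(P[...,2]<.085)&(hsv[...,1]<90)
Q=P[m];r=least_squares(lambda c:np.linalg.norm(Q-c,axis=1)-.032,[.414,-.308,.0465],loss="soft_l1",f_scale=.002)
print(len(Q),r.x.round(4),np.sqrt(np.mean(r.fun**2)))
# stick approach
y=np.radians(10.);C=Ro.from_euler("z",y)
piv=np.array([.6542,-.0316,.079]);s=C.apply([-.4226,0,.9063])
R=C*Ro.from_matrix(np.array([[.9063,0,.4226],[0,-1,0],[.4226,0,-.9063]]).T.T)
print(R.as_matrix().round(3),"s",s)
for d in(.26,.085):
    print(d,piv+s*d);to(piv+s*d,R=R)
print(telemetry.observe()["qpos"].round(2))
E
```

```text
clock: 12.25
position: [0.4137, -0.3082, 0.0476]
tool_rot: [-3.141, 0.0, 0.098]
force: [-0.4, 1.1, 0.2]
grip_width: 0.0756
finger_force: 0.0
clock: 12.92
position: [0.4138, -0.3081, 0.1244]
tool_rot: [3.142, -0.0, 0.098]
force: [0.4, 0.4, 0.3]
grip_width: 0.0855
finger_force: 0.0
clock: 13.58
position: [0.4137, -0.3081, 0.2728]
tool_rot: [3.141, -0.0, 0.098]
force: [-1.1, -0.4, -0.4]
grip_width: 0.0854
finger_force: 0.0
322 [ 0.4162 -0.3086  0.0456] 0.0024589806283358186
[[ 0.893  0.174  0.416]
 [ 0.157 -0.985  0.073]
 [ 0.423  0.    -0.906]] s [-0.41617976 -0.07338372  0.9063    ]
0.26 [ 0.54599326 -0.05067977  0.314638  ]
t 13.63 pos [ 0.4135 -0.308   0.2721] rpy [-3.141e+00  1.000e-03  9.800e-02] F [-0.6 -0.5 -0.9] w 0.0854 ff 0.0
rotvec deg [ 0.93 25.03 -4.32] shift mm now [ 157.  -243.1  -42.5] after turn [ 176.8 -230.4   35.5]
0.085 [ 0.61882472 -0.03783762  0.1560355 ]
t 13.63 pos [ 0.4135 -0.308   0.2721] rpy [-3.141e+00  1.000e-03  9.800e-02] F [-0.6 -0.5 -0.9] w 0.0854 ff 0.0
rotvec deg [ 0.93 25.03 -4.32] shift mm now [ 230.9 -248.7  116. ] after turn [ 176.8 -230.4  210.5]
[ 0.66  0.33 -0.17  1.85  0.07  0.97 -1.01]
```

```bash

python3 -m crank '.0854 0 0 0 .2 5 -.9;.0854 0 0 0 .2 5 -.9;.0854 0 0 0 .2 5 -.9;.0854 0 0 0 .2 5 -.9;.0854 0 0 0 .2 5 -.8;.0854 0 0 0 0 0 0;.0854 0 0 0 0 0 0;.0854 0 0 0 0 0 0'
python3 -m crank '.0854 .022 -.029 .004 0 0 0;.0854 .022 -.029 .004 0 0 0;.0854 .022 -.029 .004 0 0 0;.0854 .022 -.029 .004 0 0 0;.0854 .022 -.029 .004 0 0 0;.0854 .022 -.029 .004 0 0 0;.0854 .022 -.029 .004 0 0 0;.0854 .022 -.027 .004 0 0 0'
python3 -m crank '.07 0 0 0 0 0 0;.07 0 0 0 0 0 0;.07 0 0 0 0 0 0;.07 0 0 0 0 0 0;.07 0 0 0 0 0 0;.07 0 0 0 0 0 0;.07 0 0 0 0 0 0;.07 0 0 0 0 0 0'
cat > g.py <<'E'
from h import *
y=np.radians(10.);C=Ro.from_euler("z",y)
piv=np.array([.6542,-.0316,.079]);s=C.apply([-.4226,0,.9063])
R=C*Ro.from_matrix(np.array([[.9063,0,.4226],[0,-1,0],[.4226,0,-.9063]]))
E
python3 - <<'E'
from g import *
to(piv+s*.26,R=R);to(piv+s*.085,R=R);print(telemetry.observe()["qpos"].round(2))
f=grab_frame("scene");cv2.imwrite("pics/s4c.png",cv2.resize(f["pixels"][110:310,150:390],None,fx=3,fy=3)[...,::-1])
E
```

```text
clock: 14.3
position: [0.4139, -0.308, 0.2722]
tool_rot: [-3.139, -0.434, 0.174]
force: [0.6, 0.4, 0.6]
grip_width: 0.0854
finger_force: 0.0
clock: 14.97
position: [0.5451, -0.0479, 0.3189]
tool_rot: [3.142, -0.437, 0.178]
force: [0.5, -0.0, 0.2]
grip_width: 0.0853
finger_force: 0.0
clock: 15.63
position: [0.5438, -0.052, 0.3183]
tool_rot: [-3.141, -0.437, 0.175]
force: [-0.1, 1.4, -0.1]
grip_width: 0.0701
finger_force: 0.0
t 15.63 pos [ 0.5438 -0.052   0.3183] rpy [-3.141 -0.437  0.175] F [-0.1  1.4 -0.1] w 0.0701 ff 0.0
rotvec deg [-0.05 -0.01  0.02] shift mm now [ 0.6 -0.9  4.3] after turn [ 0.6 -0.9  4.3]
t 15.63 pos [ 0.5438 -0.052   0.3183] rpy [-3.141 -0.437  0.175] F [-0.1  1.4 -0.1] w 0.0701 ff 0.0
rotvec deg [-0.05 -0.01  0.02] shift mm now [  0.6  -0.8 179.3] after turn [  0.6  -0.9 179.3]
[ 0.39  0.16 -0.39  2.04 -0.04  0.53 -1.36]
```

View pics/s4c.png

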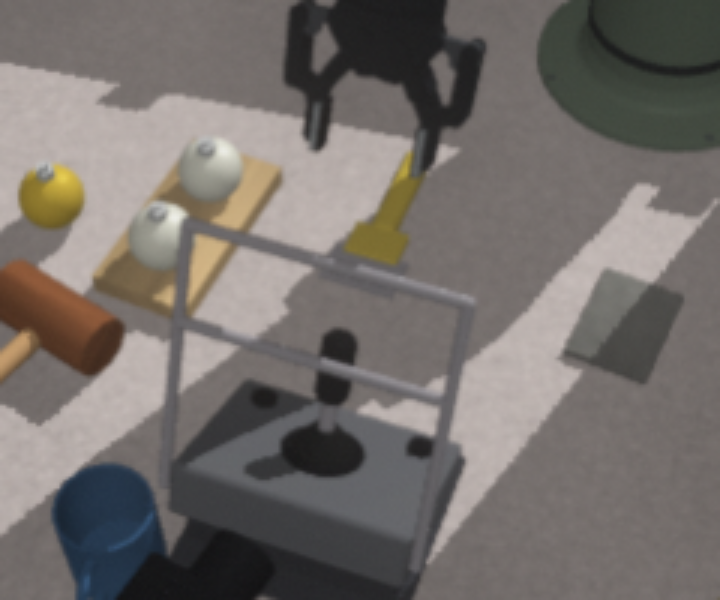

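The bauble sits in the dimple at crop (210,165), the sister is in place, and the gripper is lined up with the stick at (337,365). Now I'll come in along the stick.

```bash

python3 -m crank '.07 0 -.001 .02 0 0 0;.07 0 0 .025 0 0 0;.07 0 0 .025 0 0 0;.07 0 0 .02 0 0 0;.07 0 0 .01 0 0 0;.07 0 0 0 0 0 0;.07 0 0 0 0 0 0;.07 0 0 0 0 0 0'
python3 -m crank '.07 0 0 .01 0 0 0;.07 0 0 .015 0 0 0;.07 0 0 .015 0 0 0;.07 0 0 .015 0 0 0;.07 0 0 .01 0 0 0;.07 0 0 .007 0 0 0;.07 0 0 0 0 0 0;.07 0 0 0 0 0 0'
python3 - <<'E'
from g import *
to(piv+s*.085,R=R)
f=grab_frame("scene");cv2.imwrite("pics/s5c.png",cv2.resize(f["pixels"][160:310,190:340],None,fx=4,fy=4)[...,::-1])
E
```

```text
clock: 16.35
position: [0.5855, -0.0432, 0.2288]
tool_rot: [-3.141, -0.438, 0.176]
force: [-0.2, -0.3, 0.1]
grip_width: 0.0699
finger_force: 0.0
clock: 17.02
position: [0.6153, -0.0376, 0.1625]
tool_rot: [-3.141, -0.436, 0.176]
force: [0.4, -0.9, -0.0]
grip_width: 0.0701
finger_force: 0.0
t 17.02 pos [ 0.6153 -0.0376  0.1625] rpy [-3.141 -0.436  0.176] F [ 0.4 -0.9 -0. ] w 0.0701 ff 0.0
rotvec deg [-0.08 -0.01  0.07] shift mm now [0.3 0.8 7.3] after turn [0.3 0.8 7.3]
```

View pics/s5c.png

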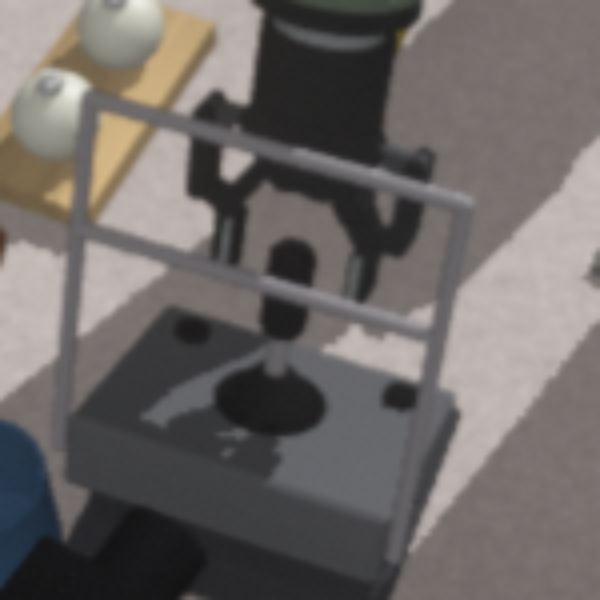

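The stick grip is centred between the fingers at crop (290,290). I'll go 3 mm deeper, close into a cage, then tilt on the arc (tool +y with +x rotation).

```bash

python3 -m crank '.07 0 0 .003 0 0 0;.06 0 0 0 0 0 0;.05 0 0 0 0 0 0;.045 0 0 0 0 0 0;.04 0 0 0 0 0 0;.034 0 0 0 0 0 0;.034 0 0 0 0 0 0;.034 0 0 0 0 0 0' 20
python3 -m crank '.034 0 .0045 .0001 2.9 0 0;.034 0 .0045 .0001 2.9 0 0;.034 0 .0045 .0001 2.9 0 0;.034 0 .0045 .0001 2.9 0 0;.034 0 .0045 .0001 2.9 0 0;.034 0 .0045 .0001 2.9 0 0;.034 0 .0045 .0001 2.9 0 0;.034 0 .0045 .0001 2.9 0 0'
python3 -m crank '.034 0 0 0 0 0 0;.034 0 0 0 0 0 0;.034 0 0 0 0 0 0;.034 0 0 0 0 0 0;.034 0 0 0 0 0 0;.034 0 0 0 0 0 0;.034 0 0 0 0 0 0;.034 0 0 0 0 0 0'
python3 - <<'E'
from g import *
st=telemetry.observe();p=st["position"]-piv;l=R.inv().apply(p);print("in tool rest axes",l.round(4),"angle",np.arctan2(l[1],-l[2]));to(piv+s*.089,R=R)
f=grab_frame("scene");cv2.imwrite("pics/s6c.png",cv2.resize(f["pixels"][160:360,170:370],None,fx=3,fy=3)[...,::-1])
E
```

```text
clock: 17.73
position: [0.6165, -0.0374, 0.1597]
tool_rot: [-3.141, -0.437, 0.176]
force: [0.1, -0.1, 0.3]
grip_width: 0.0342
finger_force: 0.0
clock: 18.4
position: [0.6251, -0.0708, 0.1533]
tool_rot: [-2.748, -0.436, 0.175]
force: [-0.0, 1.6, 0.3]
grip_width: 0.034
finger_force: 0.9
clock: 19.07
position: [0.6251, -0.0699, 0.1531]
tool_rot: [-2.752, -0.435, 0.177]
force: [-0.6, 0.9, 0.3]
grip_width: 0.0343
finger_force: 0.7
in tool rest axes [-0.0007  0.0327 -0.0821] angle 0.3787529858479247
t 19.07 pos [ 0.6251 -0.0699  0.1531] rpy [-2.752 -0.435  0.177] F [-0.6  0.9  0.3] w 0.0343 ff 0.7
rotvec deg [-22.38   0.09   0.1 ] shift mm now [  0.7 -32.8   6.1] after turn [  0.7 -32.7  -6.9]
```

View pics/s6c.png

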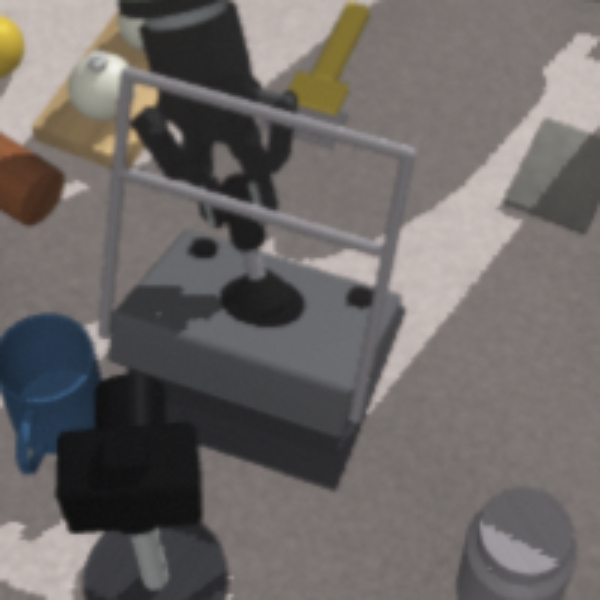

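The stick leans to the tray side and the camera has panned towards it. I'll add 2° for margin, hold, then bring the stick back caged.

```bash

python3 -m crank '.034 0 .0015 0 1 0 0;.034 0 .0015 0 1 0 0;.034 0 0 0 0 0 0;.034 0 0 0 0 0 0;.034 0 0 0 0 0 0;.034 0 0 0 0 0 0;.034 0 0 0 0 0 0;.034 0 0 0 0 0 0'
python3 -m crank '.034 0 0 0 0 0 0;.034 0 0 0 0 0 0;.034 0 0 0 0 0 0;.034 0 0 0 0 0 0;.034 0 0 0 0 0 0;.034 0 0 0 0 0 0;.034 0 0 0 0 0 0;.034 0 0 0 0 0 0'
python3 -m crank '.034 0 0 0 0 0 0;.034 0 0 0 0 0 0;.034 0 0 0 0 0 0;.034 0 0 0 0 0 0;.034 0 0 0 0 0 0;.034 0 0 0 0 0 0;.034 0 0 0 0 0 0;.034 0 0 0 0 0 0'
python3 - <<'E'
from g import *
st=telemetry.observe();l=R.inv().apply(st["position"]-piv);print(l.round(4),np.arctan2(l[1],-l[2]))
f=grab_frame("scene");P=cloud(f);px=f["pixels"].astype(int)
# dark grip/rod points near the stick, in stick frame (side, fore, along)
q=(P-piv)@R.as_matrix();q=np.dstack([q[...,0],q[...,1],-q[...,2]])
m=(px.max(2)>70)&(abs(q[...,0])<.02)&(q[...,1]>-.02)&(q[...,1]<.03)
for lo in np.arange(.02,.06,.008):
    k=m&(q[...,2]>lo)&(q[...,2]<lo+.008);n=k.sum()
    if n: z=np.median(q[k],0);print(lo.round(3),n,z.round(4),"side ang",np.arctan2(z[1],z[2]).round(3))
to(piv+s*.089,R=R)
E
```

```text
clock: 19.78
position: [0.626, -0.0727, 0.152]
tool_rot: [-2.717, -0.435, 0.176]
force: [0.4, 1.6, 0.3]
grip_width: 0.0343
finger_force: 0.8
clock: 20.45
position: [0.626, -0.0728, 0.152]
tool_rot: [-2.716, -0.435, 0.176]
force: [-0.8, 0.9, -0.3]
grip_width: 0.0339
finger_force: 0.8
clock: 21.12
position: [0.626, -0.0728, 0.152]
tool_rot: [-2.716, -0.435, 0.176]
force: [-0.3, 0.5, 0.4]
grip_width: 0.0344
finger_force: 0.8
[-0.0008  0.0357 -0.0809] 0.41596529695724666
0.02 15 [0.0041 0.0082 0.0253] side ang 0.312
0.028 16 [0.0057 0.0115 0.0313] side ang 0.352
0.036 21 [0.0052 0.0139 0.0386] side ang 0.347
0.044 5 [0.0053 0.0128 0.0466] side ang 0.268
t 21.17 pos [ 0.6261 -0.0728  0.152 ] rpy [-2.716 -0.435  0.176] F [-0.5  1.2  0.5] w 0.0337 ff 0.8
rotvec deg [-24.4    0.09   0.06] shift mm now [  0.8 -35.9   7.3] after turn [  0.8 -35.7  -8.1]
```

```bash

python3 -m crank '.034 0 -.0047 .0001 -3.05 0 0;.034 0 -.0047 .0001 -3.05 0 0;.034 0 -.0047 .0001 -3.05 0 0;.034 0 -.0047 .0001 -3.05 0 0;.034 0 -.0047 .0001 -3.05 0 0;.034 0 -.0047 .0001 -3.05 0 0;.034 0 -.0047 .0001 -3.05 0 0;.034 0 -.0047 .0001 -3.05 0 0'
python3 -m crank '.034 0 0 0 0 0 0;.034 0 0 0 0 0 0;.034 0 0 0 0 0 0;.04 0 0 0 0 0 0;.045 0 0 0 0 0 0;.055 0 0 0 0 0 0;.07 0 0 0 0 0 0;.07 0 0 0 0 0 0'
python3 -c "
from g import *
to(piv+s*.26,R=R)"
```

```text
clock: 21.83
position: [0.6166, -0.0388, 0.1594]
tool_rot: [-3.128, -0.435, 0.176]
force: [1.8, -0.4, -0.1]
grip_width: 0.0342
finger_force: 0.0
clock: 22.5
position: [0.6164, -0.0397, 0.1584]
tool_rot: [-3.126, -0.433, 0.175]
force: [0.4, -0.2, 0.4]
grip_width: 0.0699
finger_force: 0.0
t 22.5 pos [ 0.6164 -0.0397  0.1584] rpy [-3.126 -0.433  0.175] F [ 0.4 -0.2  0.4] w 0.0699 ff 0.0
rotvec deg [-0.92  0.18  0.02] shift mm now [   0.9   -4.1 -171.7] after turn [   1.5   -1.4 -171.7]
```

Now I'll retreat along the stick and check.

```bash

python3 -m crank '.07 0 -.002 -.01 0 0 0;.07 0 0 -.02 0 0 0;.07 0 0 -.025 0 0 0;.07 0 0 -.03 0 0 0;.07 0 0 -.03 0 0 0;.07 0 0 -.03 0 0 0;.07 0 0 -.02 0 0 0;.07 0 0 -.01 0 0 0'
python3 -m crank '.07 -.02 0 0 0 0 0;.07 -.02 0 0 0 0 0;.07 0 0 0 0 0 0;.07 0 0 0 0 0 0;.07 0 0 0 0 0 0;.07 0 0 0 0 0 0;.07 0 0 0 0 0 0;.07 0 0 0 0 0 0'
python3 - <<'E'
from g import *
from scipy.optimize import least_squares
f=grab_frame("scene");P=cloud(f);hsv=cv2.cvtColor(f["pixels"],cv2.COLOR_RGB2HSV)
for c in([.4145,-.3078,.0465],[.5095,-.2984,.0465]):
    m=(np.hypot(P[...,0]-c[0],P[...,1]-c[1])<.04)&(P[...,2]>.035)&(P[...,2]<.085)&(hsv[...,1]<90)
    Q=P[m];r=least_squares(lambda c:np.linalg.norm(Q-c,axis=1)-.032,c,loss="soft_l1",f_scale=.002);print(len(Q),r.x.round(4))
to(piv+s*.26,R=R)
cv2.imwrite("pics/s7c.png",cv2.resize(f["pixels"][110:310,150:390],None,fx=3,fy=3)[...,::-1])
E
```

```text
clock: 23.17
position: [0.5436, -0.0528, 0.3204]
tool_rot: [-3.128, -0.436, 0.177]
force: [-0.7, -0.9, 0.1]
grip_width: 0.0702
finger_force: 0.0
clock: 23.83
position: [0.5089, -0.0587, 0.3006]
tool_rot: [-3.126, -0.433, 0.177]
force: [0.4, 0.1, -0.6]
grip_width: 0.0699
finger_force: 0.0
327 [ 0.4162 -0.3088  0.0456]
306 [ 0.5097 -0.2974  0.0461]
t 23.88 pos [ 0.5088 -0.0587  0.3005] rpy [-3.126 -0.433  0.177] F [-0.3  0.6  0.1] w 0.0699 ff 0.0
rotvec deg [-0.95  0.17  0.1 ] shift mm now [40.5 -1.3  3.2] after turn [40.5 -1.4  3.3]
```

View pics/s7c.png

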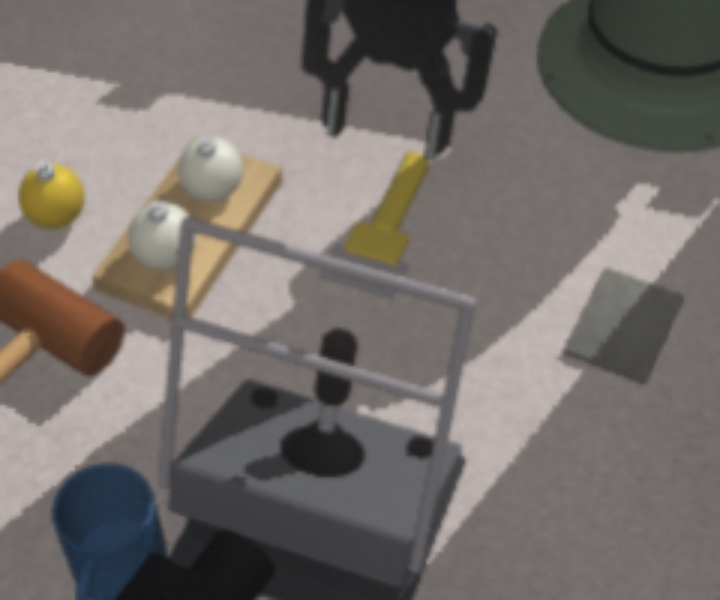

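The stick is back at its rest place at (337,365), both baubles sit in the tray, and the arm is clear. I'll hand the job in.

```bash
python3 -c "
from workcell import bot
print(bot.job_done())"
```

```text
the job is handed in; nothing more can be done
None
```

I handed the job in at about 24 s of the 69 s: the bauble is let go in the tray's empty dimple, the stick was held about 0.35 rad towards the tray for nearly 3 s and is back in the middle, and the last picture shows the second bauble unmoved and the arm clear; no verdict came back.

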